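# Set out the bedside things for the night

### The job

Set the bedside out for the night. Lay the red pocket notebook squarely in the middle of the big tan book and the green glasses case squarely in the middle of the notebook, both with their length along the book's; stand the glass tumbler in the middle of the round cork coaster, and the small amber drops bottle on the pale board exactly midway between the coaster and the alarm clock. Keep the tumbler and the bottle upright throughout, and leave the clock and the white cream jar where they stand.

Things in the scene. Friction and masses are not known exactly. Their poses are not given: they have to be found in the camera images.
- notebook: Loose red-covered pocket notebook lying flat, 64 (x) x 108 (y, its length) x 14 mm thick; about 0.09 kg. Origin: centre of its underside, z up. Starts in the near row of five separate things (near the robot, in any order), its length within 0.3 rad of world y.
- case: Loose closed hard glasses case, green with a dark seam, flat top and bottom, 52 (x) x 140 (y, its length) x 36 mm high; about 0.12 kg. Origin: centre of its underside, z up. Starts in the near row, its length within 0.3 rad of world y.
- tumbler: Loose empty greenish drinking glass, open at the top, standing upright, round, rim diameter 66 mm and slightly narrower below, 92 mm high; about 0.2 kg. Origin: centre of its underside, z up. Starts in the near row.
- drops: Loose small amber medicine bottle with white label and black cap, standing upright: round body 38 mm in diameter up to 48 mm height, cap 27 mm in diameter, 82 mm high in all; about 0.08 kg. Origin: centre of its underside, z up. Starts in the near row.
- jar: White round cream jar with white lid, loose, 56 mm in diameter and 45 mm high, not part of the job: leave it where it stands. Origin: centre of its underside. Starts in the near row, neighbours' centres about 180 mm apart.
- book: Large closed tan hardback lying flat and fixed to the table, 128 (x) x 192 (y, its length) x 26 mm thick. Origin: centre of its underside, so its top is 26 mm above. In the far row, left or right; its length within 0.2 rad of world y.
- board: Thin pale wooden board fixed to the table, 110 (x) x 330 (y, its length) x 8 mm thick. Origin: centre of its underside. In the far row on the side where the book is not. The coaster lies near one end and the clock near the other, each centred 120 mm from the board's middle on its long centre line, so their midpoint is the board's centre.
- coaster: Round cork coaster fixed on the board, 94 mm in diameter, 6 mm thick. Origin: centre of its underside, on the board's top; its own top is 14 mm above the table.
- clock: Loose blue box-shaped alarm clock standing on the board, 45 (x) x 90 (y) x 84 mm high, white dial on the -x side towards the robot; 0.35 kg; leave it where it stands. Origin: centre of its underside.
Not all that is in view belongs to the job. There is more than one size of the notebook; the one meant has the size given above.

How it is judged:
At the end, for the whole second after the job is handed in: Notebook flat on the book, case flat on the notebook: each centred within 15 mm in x and y of what it lies on, parallel within 0.2 rad. Upright within 0.1 rad: tumbler on the coaster within 13 mm of its centre, drops on the board within 15 mm of its centre. All at rest (x of notebook in the frame of book between -0.015 and 0.015 m and y of notebook in the frame of book between -0.015 and 0.015 m and z of notebook in the frame of book between 0.021 and 0.032 m and angle between the y axis of notebook and the y axis of book, either way round below 0.2 rad and angle between each of notebook, case, tumbler, drops's own z axis and vertical below 0.1 rad and x of case in the frame of notebook between -0.015 and 0.015 m and y of case in the frame of notebook between -0.015 and 0.015 m and z of case in the frame of notebook between 0.009 and 0.02 m and angle between the y axis of case and the y axis of notebook, either way round below 0.2 rad and horizontal distance between tumbler and coaster below 0.013 m and z of tumbler in the frame of coaster below 0.012 m and horizontal distance between drops and board below 0.015 m and z of drops in the frame of board below 0.014 m and linear speed of each of notebook, case, tumbler, drops below 0.02 m/s and angular speed of each of notebook, case, tumbler, drops below 0.2 rad/s); the robot touches nothing.
It fails at once if the tumbler or the drops bottle is tipped by more than 0.6 rad (angle between any of tumbler, drops's own z axis and vertical above 0.6 rad).
It fails at once if the clock or the cream jar is moved by more than 15 mm (distance of any of clock, jar from where it was at the start of the episode above 0.015 m).
It also fails if it takes over 109 s, if anything falls off the work surface, if the arm or the gripper's body presses on something with over 40 N, if the wrist force passes 120 N, or if a joint passes its speed limit or range.

### The arm

A 7-joint arm with a two-finger parallel gripper is mounted at the origin on the work surface. World frame = base frame: x ahead of the robot, y to its left, z up, the work surface at z = 0. Lengths are in m, angles in rad, forces in N, time in s.
With the tool pointing down it reaches from about 0.4 to 0.85 m from the base axis. Payload 10.4 kg.
Tool frame: the origin (TCP) lies midway between the tips of the shut fingers; the grasp point (between the pads) lies 19 mm behind it; z points along the fingers, x is the direction in which the jaws open and shut, and the axes are right-handed (so a half turn about z gives the same grasp; the last joint's range is limited). The gripper opens to 85 mm and grips with 20 to 120 N. Pads are 22 mm wide; open, the fingers measure 114 mm over their backs; the gripper's body (76 mm by 85 mm) begins 54 mm behind the grasp point. The pads swing forward as they close: fully open they stand 13 mm farther back than shut.
Start: joints at [-1.237, 0.332, -0.065, 1.46, 0.022, 1.35, -0.088], TCP at [0.218, 0.586, 0.231] pointing down, gripper open.
Joint ranges: [-2.6, 2.6], [-0.5, 2.12], [-1.47, 1.34], [0.16, 2.42], [-1.27, 4.41], [0.06, 2.06], [-2.6, 2.6]. Speed limits (rad/s): [2.22, 2.22, 2.79, 2.79, 3.14, 3.14, 3.14].

### API

Orientations are given as a unit quaternion [x, y, z, w].
In Python, from workcell import monitor, eyes, ticket, models gives the robot as it stands.
- The arm moves only by the tool servo_tool, never from a script. Its argument "motion" is a list of rows, each a list of 7 numbers: the opening, from 0 (shut) to 1 (fully open), then the shift along the tool's x, y, z in m, then the turn, a rotation vector about the tool's x, y, z in degrees. In form: [[fingers, tx, ty, tz, rx, ry, rz], ...]. A call has 1 to 20 rows; each row is the pose to reach, as a shift and turn from the pose commanded when the call began, along the tool's axes at that moment; what a row does not reach only later rows make up. A row lasts 1/8 s, in which the tool goes at most 62.5 mm and 10.7 degrees, less where a joint would pass 70% of its speed; a pose out of reach is approached as far as the arm can. A call with a gripper value outside its range is refused whole. The fingers move at their own pace and stop on an object; "grip_force" is the grip in N (left out, the last holds). Time passes only in rows, so rows that repeat a pose let the fingers close. It gives the time, the measured TCP pose, the force and the opening at its end, in the units of the state.
- monitor.get_obs(): the state, without advancing time (a new reading comes with each control period).
- eyes.camera(name): name is "scene" or "side" or "wrist"; returns (picture, depth): 420x560x3 uint8, blue, green, red; 420x560 float32, m along the optical axis (not along the pixel's ray), 0 where there is no reading.
- eyes.camera_info(name): a dict with "intrinsics" (3x3 intrinsics, pixels), "extrinsics" (4x4, takes a point from world to camera coordinates); the wrist camera has in their place "tool_from_camera" (4x4, takes a point from camera to tool coordinates, whose origin is the TCP and whose axes are the tool frame's). Camera axes: x right, y down, z forward; pixel columns grow to the right and rows downward; lengths in m; the calibration is good to about 2 mm. The wrist camera is an equidistant fisheye: a pixel r from the principal point sees the ray r / f radians off the axis. A picture is of the moment at which its call begins: read the wrist's pose just before it. camera_info takes no time and is no camera call.
- ticket.hand_in(): hands the job in, once; it reports no verdict.
Trained networks look in the newest picture that a camera, given by its name, has taken for a name from the list of things; names that differ only in an ending like _2 or _b are one class to them, and where a whole thing is asked for, a point or a joint stands for the part that bears it (a point fixed in the world has none). Each returns a list of dicts, best first, with "confidence" (0 to 1); they miss things now and then, are a little off and sometimes report something else, mostly with a low value. They report only what shows in the picture. A call takes as long as a camera call. They do not tell look-alikes from the thing itself.
- models.boxes_of(camera, thing): "point" ([x, y, z] in m, in the coordinates of the camera as it stood for that picture, good to about 4 mm: the middle of the surface that is visible of it).
The state is a dict: "clock": time; "joint_pos": joint angles; "joint_velocities": joint speeds; "tau": joint torques, N m; "position": TCP position; "ee_rot": TCP orientation; "ft_force": force on the tool from outside, world axes, zero at the start; "torque": the same for the moment, N m; "grip_width": opening from 0.0 (shut) to 1.0 (fully open).
Only numpy, scipy, OpenCV 4.12 (cv2) and the standard library are available. Lean on these libraries where they do the work, as an engineer would, in place of code of your own. Each camera call takes 0.05 s, during which the arm holds its last target. There are 200 camera calls.

## Working session

There is one attempt and no reset: what is moved stays moved. The work goes in short steps, Python scripts to look and compute and a tool call to move; the robot and the scene stay as the last step left them, time stands still between calls to the robot, and variables do not carry over. Pictures are saved under pics/ and viewed, about 12 in all and at most 16, crops included, and the job is handed in when it is done.

Besides the shell and the picture viewer there is one more tool, called after "Emit:" as name([rows], argument=value, ...), one row to a line, values as JSON. servo_tool: Moves the arm, as the interface text tells. Its arguments: {"type":"object","properties":{"motion":{"type":"array"},"grip_force":{"type":"number"}},"required":["motion"]}

```bash
mkdir -p pics; ls
python3 - <<'E'
from workcell import monitor, eyes, models
import cv2, numpy as np
o=monitor.get_obs(); print({k:np.round(v,3).tolist() for k,v in o.items()})
for c in ["scene","side"]:
    p,d=eyes.camera(c); cv2.imwrite(f"pics/{c}0.png",p); np.savez(f"{c}0.npz",p=p,d=d)
    I=eyes.camera_info(c); K=np.array(I["intrinsics"]);T=np.linalg.inv(np.array(I["extrinsics"])); print(c,K.round(1).tolist(),T.round(3).tolist())
    for t in ["notebook","case","tumbler","drops","jar","book","board","coaster","clock"]:
        for r in models.boxes_of(c,t)[:3]:
            q=np.array(r["point"]);uv=K@q;w=T@np.r_[q,1]
            print(t,round(r["confidence"],2),w[:3].round(3),(uv[:2]/uv[2]).round())
E
```

```text
pics
{'clock': 0.0, 'joint_pos': [-1.237, 0.333, -0.065, 1.461, 0.022, 1.35, -0.089], 'joint_velocities': [0.001, -0.0, -0.0, 0.0, -0.002, 0.001, 0.001], 'tau': [0.0, -62.544, 0.049, -39.161, 0.016, 0.01, 0.0], 'position': [0.218, 0.585, 0.23], 'ee_rot': [0.821, 0.57, -0.001, 0.0], 'ft_force': [0.787, 0.55, -0.207], 'torque': [-0.028, -0.004, -0.034], 'grip_width': 1.002}
scene [[476.2, 0.0, 281.1], [0.0, 476.2, 214.7], [0.0, 0.0, 1.0]] [[-0.85, 0.301, -0.432, 0.932], [0.526, 0.498, -0.689, 0.72], [0.008, -0.813, -0.582, 0.646], [0.0, 0.0, 0.0, 1.0]]
notebook 0.97 [ 0.641 -0.348  0.012] [157. 174.]
notebook 0.77 [ 0.462 -0.181  0.016] [249. 183.]
notebook 0.71 [ 0.335 -0.159  0.01 ] [296. 176.]
case 0.97 [0.451 0.2   0.041] [348. 260.]
tumbler 0.77 [0.446 0.026 0.067] [301. 205.]
drops 0.68 [ 0.445 -0.339  0.043] [226. 147.]
jar 0.8 [0.443 0.359 0.041] [410. 312.]
book 0.63 [ 0.607 -0.152  0.03 ] [200. 201.]
board 0.62 [0.62  0.204 0.006] [275. 308.]
coaster 0.95 [0.637 0.314 0.012] [301. 352.]
clock 0.75 [0.599 0.109 0.083] [258. 243.]
side [[442.5, 0.0, 275.3], [0.0, 442.5, 210.5], [0.0, 0.0, 1.0]] [[0.831, -0.325, 0.452, 0.074], [-0.556, -0.511, 0.655, -0.622], [0.018, -0.796, -0.605, 0.596], [0.0, 0.0, 0.0, 1.0]]
notebook 0.79 [ 0.626 -0.359  0.011] [447. 297.]
notebook 0.75 [ 0.448 -0.204  0.016] [313. 281.]
notebook 0.6 [ 0.33  -0.171  0.012] [247. 298.]
case 0.62 [0.43  0.156 0.034] [211. 182.]
case 0.58 [0.629 0.306 0.019] [251. 139.]
tumbler 0.76 [ 0.429 -0.009  0.064] [247. 208.]
drops 0.76 [ 0.428 -0.356  0.052] [366. 332.]
jar 0.55 [0.428 0.327 0.032] [179. 151.]
book 0.56 [ 0.585 -0.191  0.027] [366. 245.]
coaster 0.72 [0.588 0.172 0.008] [265. 169.]
coaster 0.6 [0.63  0.304 0.017] [252. 140.]
coaster 0.58 [ 0.448 -0.205  0.017] [313. 281.]
clock 0.8 [0.575 0.045 0.068] [292. 173.]
```

Run:
```python
import cv2,numpy as np
a=cv2.imread("pics/scene0.png");b=cv2.imread("pics/side0.png")
cv2.imwrite("pics/both0.png",np.vstack([cv2.resize(a,(400,300)),cv2.resize(b,(400,300))]))
```

```text
(no output)
```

View pics/scene0.png

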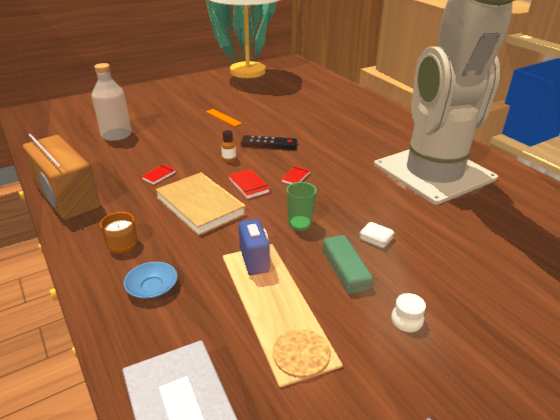

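View pics/side0.png

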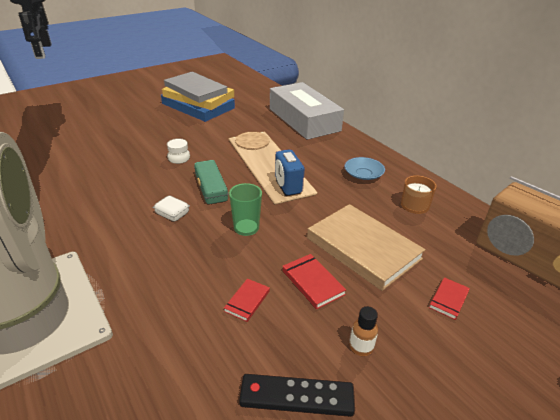

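```bash
cat > h.py <<'E'
import numpy as np, cv2
from scipy.spatial.transform import Rotation as R
from workcell import monitor, eyes, models
def cloud(d,K,T,fish=False):
    v,u=np.indices(d.shape).astype(float); K=np.array(K)
    x=(u-K[0,2])/K[0,0]; y=(v-K[1,2])/K[1,1]
    if fish:
        r=np.hypot(x,y)+1e-9; s=np.where(r<1.5,np.tan(np.minimum(r,1.5)),0)/r; x=x*s;y=y*s
    P=np.stack([x*d,y*d,d],-1)@T[:3,:3].T+T[:3,3]
    P[d<=0]=np.nan
    return P
def fixed(c):
    z=np.load(f"{c}0.npz"); I=eyes.camera_info(c)
    return z["p"],cloud(z["d"],I["intrinsics"],np.linalg.inv(np.array(I["extrinsics"])))
def tool():
    o=monitor.get_obs(); T=np.eye(4); T[:3,:3]=R.from_quat(o["ee_rot"]).as_matrix(); T[:3,3]=o["position"]; return T
def wrist(name=None):
    T=tool(); p,d=eyes.camera("wrist"); I=eyes.camera_info("wrist")
    if name: cv2.imwrite(f"pics/{name}.png",p)
    return p,cloud(d,I["intrinsics"],T@np.array(I["tool_from_camera"]),True)
def sel(p,P,cx,cy,rx,ry,z0,z1):
    return (abs(P[...,0]-cx)<rx)&(abs(P[...,1]-cy)<ry)&(P[...,2]>z0)&(P[...,2]<z1)
def rect(Q):
    (c,s,a)=cv2.minAreaRect(Q[:,:2].astype(np.float32))
    if s[0]>s[1]: s=s[::-1]; a+=90   # long axis s[1] at angle a+90 from x => tilt from y = a
    a=(a+90)%180-90
    return np.round(c,4),np.round(s,3),round(float(np.radians(a)),3),round(float(np.nanmedian(Q[:,2])),4),len(Q)
E
python3 - <<'E'
from h import *
S={"notebook":(.455,-.19,.08,.08,.009,.022),"case":(.44,.18,.06,.1,.028,.045),"jar":(.435,.34,.05,.05,.035,.055),"book":(.6,-.17,.1,.13,.02,.034),"tumbler":(.437,.01,.06,.06,.08,.1),"drops":(.437,-.35,.04,.04,.07,.09),"coaster":(.635,.305,.07,.07,.0115,.02),"clock":(.59,.08,.06,.08,.085,.1),"board":(.61,.19,.09,.2,.0045,.011)}
for c in["scene","side"]:
    p,P=fixed(c)
    m=sel(p,P,.55,0,.12,.3,-.02,.02)
    print(c,"table z med",np.nanmedian(P[...,2][m]))
    for k,s in S.items():
        m=sel(p,P,*s)
        if m.sum()>5: print(k,*rect(P[m]))
p,P=wrist("w0");print(eyes.camera_info("wrist"))
E
```

```text
scene table z med 0.0028304384461138588
notebook [ 0.4317 -0.1928] [0.115 0.115] -0.046 0.0155 643
case [0.4429 0.1844] [0.052 0.141] -0.253 0.037 1304
jar [0.4332 0.3497] [0.049 0.05 ] -1.304 0.0463 597
book [ 0.599  -0.1739] [0.13  0.198] 0.138 0.0273 2617
tumbler [0.4354 0.0097] [0.064 0.065] -1.538 0.0884 359
drops [ 0.4368 -0.3418] [0.025 0.029] -0.821 0.0818 79
coaster [0.6322 0.295 ] [0.105 0.133] -0.179 0.0153 2203
clock [0.5919 0.0793] [0.041 0.088] -0.281 0.0874 536
board [0.6112 0.1897] [0.175 0.388] 0.007 0.0092 5198
side table z med 0.0014051155905856483
notebook [ 0.4675 -0.1919] [0.121 0.161] -1.264 0.0146 1769
case [0.4395 0.18  ] [0.053 0.141] -0.252 0.0362 768
jar [0.4323 0.3444] [0.047 0.051] -0.444 0.0451 209
book [ 0.5986 -0.1752] [0.133 0.194] 0.135 0.0266 4379
tumbler [0.4336 0.0049] [0.064 0.065] -1.312 0.0881 415
drops [ 0.4345 -0.3472] [0.026 0.027] -0.42 0.0819 293
coaster [0.6354 0.3116] [0.091 0.096] -0.417 0.0147 463
clock [0.5888 0.0737] [0.041 0.083] -0.275 0.0868 298
board [0.6028 0.1945] [0.131 0.333] -0.183 0.0085 1659
{'intrinsics': array([[325.1922621 ,   0.        , 279.71592861],
       [  0.        , 325.1922621 , 206.57525768],
       [  0.        ,   0.        ,   1.        ]]), 'tool_from_camera': array([[ 9.99999992e-01,  1.08330074e-04,  5.87027763e-05,
        -5.38425054e-04],
       [-1.21526310e-04,  9.45735795e-01,  3.24936597e-01,
        -8.38907883e-02],
       [-2.03169111e-05, -3.24936602e-01,  9.45735801e-01,
        -1.42906000e-01],
       [ 0.00000000e+00,  0.00000000e+00,  0.00000000e+00,
         1.00000000e+00]])}
```

```bash
cat >> h.py <<'E'
def red(p):
    h=cv2.cvtColor(p,cv2.COLOR_BGR2HSV); return ((h[...,0]<8)|(h[...,0]>172))&(h[...,1]>170)&(h[...,2]>110)
def go(*ws):
    "print tool-frame deltas (mm-rounded) and rz deg for targets (x,y,z,theta)"
    T=tool(); th=np.arctan2(T[1,0],T[0,0]); print("now",T[:3,3].round(4),"yaw",th.round(3),"tilt",np.arccos(-T[2,2]).round(4))
    for w in ws:
        e=T[:3,:3].T@(np.array(w[:3])-T[:3,3]); print(w,"->",e.round(3),"rz",round(float(np.degrees(th-w[3])),1))
E
python3 - <<'E'
from h import *
for c in["scene","side"]:
    p,P=fixed(c)
    for x,y in[(.455,-.19),(.63,-.35),(.335,-.165)]:
        m=sel(p,P,x,y,.08,.09,.004,.03)&red(p); print(c,*rect(P[m]))
a=cv2.imread("pics/side0.png")[230:340,200:490]; cv2.imwrite("pics/red.png",cv2.resize(a,None,fx=2.5,fy=2.5))
go((.43,.3,.23,.8),(.46,.1,.23,.2),(.455,-.19,.22,0))
E
```

```text
scene [ 0.4317 -0.1928] [0.115 0.115] -0.046 0.0156 585
scene [ 0.6344 -0.358 ] [0.054 0.083] -1.295 0.0115 278
scene [ 0.3341 -0.1692] [0.055 0.081] -1.089 0.0118 272
side [ 0.4555 -0.1947] [0.066 0.109] -0.033 0.0145 1543
side [ 0.6326 -0.3593] [0.046 0.08 ] -1.186 0.0107 801
side [ 0.3325 -0.1684] [0.048 0.079] -1.088 0.0106 896
now [0.2183 0.5857 0.2313] yaw 1.214 tilt 0.0001
(0.43, 0.3, 0.23, 0.8) -> [-0.194  0.298  0.001] rz 23.7
(0.46, 0.1, 0.23, 0.2) -> [-0.371  0.396  0.001] rz 58.1
(0.455, -0.19, 0.22, 0) -> [-0.644  0.493  0.011] rz 69.6
```

View pics/red.png

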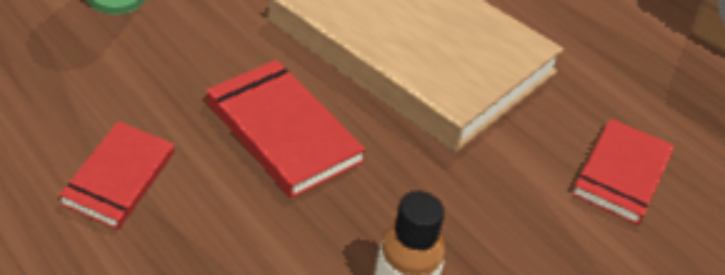

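Emit:
servo_tool([
  [1, -0.194, 0.298, 0, 0, 0, 24],
  [1, -0.194, 0.298, 0, 0, 0, 24],
  [1, -0.194, 0.298, 0, 0, 0, 24],
  [1, -0.194, 0.298, 0, 0, 0, 24],
  [1, -0.194, 0.298, 0, 0, 0, 24],
  [1, -0.194, 0.298, 0, 0, 0, 24],
  [1, -0.371, 0.396, 0, 0, 0, 58],
  [1, -0.371, 0.396, 0, 0, 0, 58],
  [1, -0.371, 0.396, 0, 0, 0, 58],
  [1, -0.371, 0.396, 0, 0, 0, 58],
  [1, -0.644, 0.493, 0.02, 0, 0, 71.4],
  [1, -0.644, 0.493, 0.02, 0, 0, 71.4],
  [1, -0.644, 0.493, 0.02, 0, 0, 71.4],
  [1, -0.644, 0.493, 0.02, 0, 0, 71.4],
  [1, -0.644, 0.493, 0.02, 0, 0, 71.4],
  [1, -0.644, 0.493, 0.02, 0, 0, 71.4],
  [1, -0.644, 0.493, 0.02, 0, 0, 71.4],
], grip_force=30)

```text
clock: 3.18
position: [0.4557, -0.1888, 0.2112]
ee_rot: [1.0, -0.015, -0.0, -0.0]
ft_force: [0.2, -0.2, -0.4]
grip_width: 1.001
```

Run:
```python
from h import *
p,P=wrist("w1")
m=sel(p,P,.455,-.19,.09,.1,.007,.03)&red(p); print("nb",*rect(P[m]))
m=sel(p,P,.599,-.174,.1,.13,.02,.034); print("book",*rect(P[m]))
print("table",np.nanmedian(P[...,2][sel(p,P,.5,-.2,.1,.15,-.01,.006)]))
go((.4555,-.1945,-.005,-.033))
```

```text
nb [ 0.4264 -0.1933] [0.108 0.125] 1.531 0.0142 5528
book [ 0.5999 -0.1753] [0.13  0.194] 0.136 0.0263 17899
table 0.0003165237208699323
now [ 0.4558 -0.1884  0.2112] yaw -0.03 tilt 0.0004
(0.4555, -0.1945, -0.005, -0.033) -> [-0.     0.006  0.216] rz 0.2
```

View pics/w1.png

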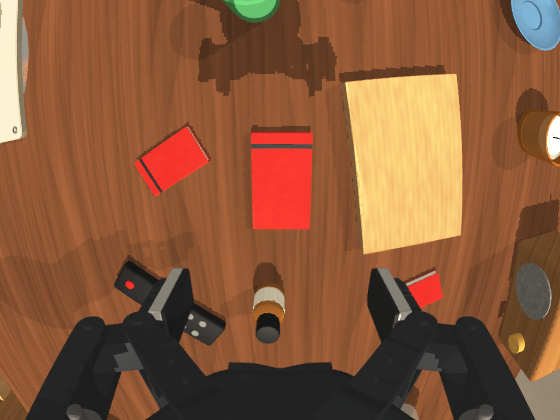

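Run:
```python
from h import *
p,P=wrist()
m=sel(p,P,.46,-.19,.06,.1,.007,.03)&red(p); r=rect(P[m]); print("nb",*r)
go((*r[0],-.005,r[2]))
```

```text
nb [ 0.4567 -0.1948] [0.065 0.109] -0.039 0.0143 5395
now [ 0.4558 -0.1884  0.2113] yaw -0.029 tilt 0.0005
(np.float64(0.4567), np.float64(-0.1948), -0.005, -0.039) -> [0.001 0.006 0.216] rz 0.5
```

Descend, grip, lift.

Emit:
servo_tool([
  [1, 0.001, 0.006, 0.06, 0, 0, 0.5],
  [1, 0.001, 0.006, 0.12, 0, 0, 0.5],
  [1, 0.001, 0.006, 0.17, 0, 0, 0.5],
  [1, 0.001, 0.006, 0.2, 0, 0, 0.5],
  [1, 0.001, 0.006, 0.213, 0, 0, 0.5],
  [1, 0.001, 0.006, 0.215, 0, 0, 0.5],
  [0.6, 0.001, 0.006, 0.215, 0, 0, 0.5],
  [0.6, 0.001, 0.006, 0.215, 0, 0, 0.5],
  [0.6, 0.001, 0.006, 0.215, 0, 0, 0.5],
  [0.6, 0.001, 0.006, 0.215, 0, 0, 0.5],
], grip_force=30)

```text
clock: 4.53
position: [0.457, -0.196, -0.0023]
ee_rot: [1.0, -0.02, 0.001, -0.0]
ft_force: [-2.1, 0.7, 6.2]
grip_width: 0.738
```

Emit:
servo_tool([
  [0.6, 0, 0, -0.02, 0, 0, 0],
  [0.6, 0, 0, -0.06, 0, 0, 0],
  [0.6, 0, 0, -0.1, 0, 0, 0],
  [0.6, 0.05, -0.01, -0.1, 0, 0, -5],
  [0.6, 0.1, -0.02, -0.1, 0, 0, -10.1],
  [0.6, 0.142, -0.028, -0.1, 0, 0, -10.1],
  [0.6, 0.142, -0.028, -0.1, 0, 0, -10.1],
  [0.6, 0.142, -0.028, -0.1, 0, 0, -10.1],
])

```text
clock: 5.52
position: [0.5987, -0.1744, 0.0968]
ee_rot: [0.998, 0.067, 0.0, 0.0]
ft_force: [-0.7, 0.4, 0.4]
grip_width: 0.739
```

Run:
```python
from h import *
p,P=wrist("w2")
m=sel(p,P,.6,-.175,.08,.1,.07,.16)&red(p); print("nb",*rect(P[m]))
m=sel(p,P,.599,-.174,.1,.13,.02,.034); print("book",*rect(P[m]))
print(monitor.get_obs()["grip_width"]); go((.6,-.175,.026,.136))
```

```text
nb [ 0.5981 -0.1734] [0.064 0.109] 0.143 0.1132 25611
book [ 0.5998 -0.175 ] [0.129 0.193] 0.135 0.0263 18342
0.7322668368444496
now [ 0.5984 -0.1745  0.0969] yaw 0.134 tilt 0.0003
(0.6, -0.175, 0.026, 0.136) -> [0.001 0.001 0.071] rz -0.1
```

View pics/w2.png

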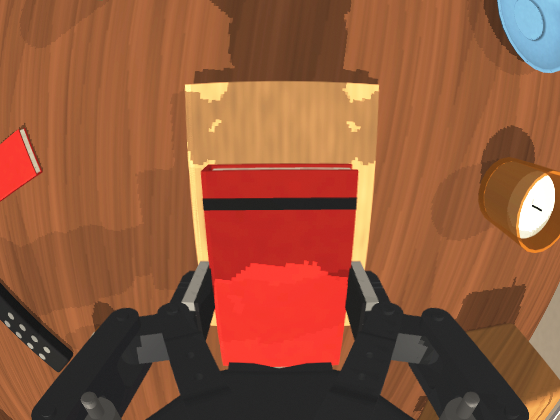

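Emit:
servo_tool([
  [0.6, 0.002, 0.002, 0.03, 0, 0, 0],
  [0.6, 0.002, 0.002, 0.055, 0, 0, 0],
  [0.6, 0.002, 0.002, 0.068, 0, 0, 0],
  [0.6, 0.002, 0.002, 0.072, 0, 0, 0],
  [0.6, 0.002, 0.002, 0.072, 0, 0, 0],
  [1, 0.002, 0.002, 0.072, 0, 0, 0],
  [1, 0.002, 0.002, 0.072, 0, 0, 0],
  [1, 0.002, 0.002, 0.072, 0, 0, 0],
  [1, 0.002, 0.002, 0.03, 0, 0, 0],
  [1, 0.002, 0.002, -0.03, 0, 0, 0],
  [1, 0.002, 0.002, -0.09, 0, 0, 0],
  [1, -0.108, -0.375, -0.1, 0, 0, 22],
  [1, -0.108, -0.375, -0.1, 0, 0, 22],
  [1, -0.108, -0.375, -0.1, 0, 0, 22],
  [1, -0.108, -0.375, -0.1, 0, 0, 22],
  [1, -0.108, -0.375, -0.1, 0, 0, 22],
  [1, -0.108, -0.375, -0.1, 0, 0, 22],
  [1, -0.108, -0.375, -0.1, 0, 0, 22],
  [1, -0.108, -0.375, -0.1, 0, 0, 22],
])

```text
clock: 7.95
position: [0.4405, 0.1854, 0.1965]
ee_rot: [0.993, -0.122, -0.0, -0.0]
ft_force: [0.2, -0.8, 0.7]
grip_width: 0.999
```

Run:
```python
from h import *
p,P=wrist("w3")
for z in[(.028,.045),(.032,.04)]:
    m=sel(p,P,.44,.18,.06,.1,*z); r=rect(P[m]); print("case",*r)
go((*r[0],.005,r[2]))
p,d=eyes.camera("side");np.savez("side0.npz",p=p,d=d);p,P=fixed("side")
m=sel(p,P,.6,-.175,.08,.1,.03,.06)&red(p); print("nb",*rect(P[m]))
```

```text
case [0.4415 0.1839] [0.054 0.138] -0.262 0.036 7010
case [0.442  0.1836] [0.051 0.138] -0.265 0.0361 6737
now [0.4413 0.1837 0.1965] yaw -0.247 tilt 0.0004
(np.float64(0.442), np.float64(0.1836), 0.005, -0.265) -> [ 0.001 -0.     0.191] rz 1.0
nb [ 0.5985 -0.175 ] [0.066 0.106] 0.155 0.0404 1173
```

Emit:
servo_tool([
  [1, 0.001, 0, 0.06, 0, 0, 0.8],
  [1, 0.001, 0, 0.12, 0, 0, 0.8],
  [1, 0.001, 0, 0.165, 0, 0, 0.8],
  [1, 0.001, 0, 0.185, 0, 0, 0.8],
  [1, 0.001, 0, 0.191, 0, 0, 0.8],
  [0.4, 0.001, 0, 0.191, 0, 0, 0.8],
  [0.4, 0.001, 0, 0.191, 0, 0, 0.8],
  [0.4, 0.001, 0, 0.191, 0, 0, 0.8],
  [0.4, 0.001, 0, 0.191, 0, 0, 0.8],
  [0.4, 0.001, 0, 0.16, 0, 0, 0.8],
  [0.4, 0.001, 0, 0.11, 0, 0, 0.8],
  [0.4, 0.001, 0, 0.05, 0, 0, 0.8],
  [0.4, 0.001, 0, 0, 0, 0, 0.8],
  [0.4, 0.001, 0, 0, 0, 0, 0.8],
])

```text
clock: 9.8
position: [0.4443, 0.1839, 0.2003]
ee_rot: [0.991, -0.131, 0.002, -0.003]
ft_force: [-0.1, -0.2, -2.6]
grip_width: 0.602
```

Run:
```python
from h import *
p,P=wrist("w4")
m=sel(p,P,.44,.18,.06,.1,.2,.25); print("case",*rect(P[m]))
go((.599,-.175,.17,.145))
```

```text
case [0.4458 0.1967] [0.098 0.124] 0.178 0.2299 32226
now [0.4431 0.1834 0.1978] yaw -0.262 tilt 0.0039
(0.599, -0.175, 0.17, 0.145) -> [0.243 0.306 0.027] rz -23.3
```

Emit:
servo_tool([
  [0.4, 0.04, 0.05, 0, 0, 0, -4],
  [0.4, 0.08, 0.1, 0, 0, 0, -10],
  [0.4, 0.12, 0.15, 0, 0, 0, -15],
  [0.4, 0.16, 0.2, 0, 0, 0, -20],
  [0.4, 0.2, 0.25, 0, 0, 0, -23],
  [0.4, 0.23, 0.29, 0.02, 0, 0, -23],
  [0.4, 0.243, 0.306, 0.05, 0, 0, -23],
  [0.4, 0.243, 0.306, 0.08, 0, 0, -23],
  [0.4, 0.243, 0.306, 0.08, 0, 0, -23],
  [0.4, 0.243, 0.306, 0.08, 0, 0, -23],
])

```text
clock: 11.1
position: [0.5978, -0.1755, 0.1167]
ee_rot: [0.998, 0.07, -0.0, 0.0]
ft_force: [1.1, -0.6, -0.9]
grip_width: 0.598
```

Run:
```python
from h import *
p,P=wrist("w5")
h=cv2.cvtColor(p,cv2.COLOR_BGR2HSV); g=(h[...,0]>60)&(h[...,0]<95)&(h[...,1]>60)
m=sel(p,P,.6,-.175,.08,.12,.1,.2)&g; r=rect(P[m]); print("case",*r)
Q=P[m]; 
A=np.c_[Q[:,:2],np.ones(len(Q))]; t=Q[:,2]>np.percentile(Q[:,2],30); print("plane",np.linalg.lstsq(A[t],Q[t,2],rcond=None)[0])
m=sel(p,P,.6,-.175,.1,.13,.02,.033); print("book",*rect(P[m]))
m=sel(p,P,.6,-.175,.08,.12,.034,.05)&red(p); print("nb",*rect(P[m]))
go((.599,-.175,.046,.145))
```

```text
case [ 0.5948 -0.161 ] [0.053 0.111] 0.153 0.1462 27871
plane [-2.30633302e-05 -1.84759393e-03  1.46299228e-01]
book [ 0.5967 -0.1527] [0.129 0.148] 0.136 0.0263 13258
nb [0. 0.] [0. 0.] 0.0 nan 0
now [ 0.5982 -0.1755  0.1173] yaw 0.139 tilt 0.0012
(0.599, -0.175, 0.046, 0.145) -> [ 0.001 -0.     0.071] rz -0.3
  return np.nanmean(a, axis, out=out, keepdims=keepdims)
```

View pics/w5.png

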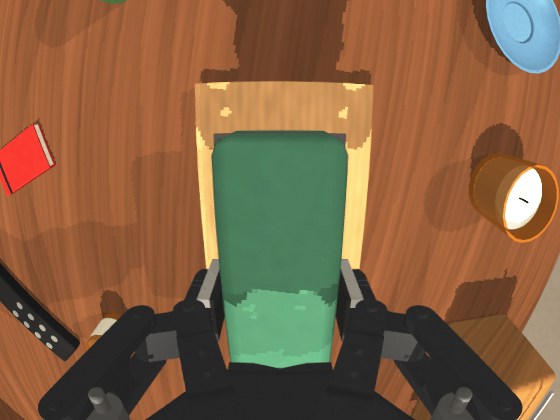

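Emit:
servo_tool([
  [0.4, 0.001, 0, 0.03, 0, 0, 0],
  [0.4, 0.001, 0, 0.055, 0, 0, 0],
  [0.4, 0.001, 0, 0.066, 0, 0, 0],
  [0.4, 0.001, 0, 0.069, 0, 0, 0],
  [0.4, 0.001, 0, 0.069, 0, 0, 0],
  [1, 0.001, 0, 0.069, 0, 0, 0],
  [1, 0.001, 0, 0.069, 0, 0, 0],
  [1, 0.001, 0, 0.069, 0, 0, 0],
  [1, 0.001, 0, 0.03, 0, 0, 0],
  [1, 0.001, 0, -0.03, 0, 0, 0],
  [1, 0.001, 0, -0.08, 0, 0, 0],
  [1, -0.137, -0.204, -0.09, 0, 0, 8],
  [1, -0.137, -0.204, -0.09, 0, 0, 8],
  [1, -0.137, -0.204, -0.09, 0, 0, 8],
  [1, -0.137, -0.204, -0.09, 0, 0, 8],
  [1, -0.137, -0.204, -0.09, 0, 0, 8],
  [1, -0.137, -0.204, -0.09, 0, 0, 8],
])

```text
clock: 13.28
position: [0.4342, 0.0072, 0.2066]
ee_rot: [1.0, -0.0, 0.0, -0.001]
ft_force: [-0.7, -0.6, -0.2]
grip_width: 1.001
```

Run:
```python
from h import *
p,P=wrist("w6")
for z in[(.082,.1),(.086,.1)]:
    m=sel(p,P,.4345,.0075,.06,.06,*z)
    Q=P[m]; print("tumbler",rect(Q),cv2.minEnclosingCircle(Q[:,:2].astype(np.float32)))
go((.4345,.0075,.035,0))
p,d=eyes.camera("side");np.savez("side0.npz",p=p,d=d);p,P=fixed("side")
m=sel(p,P,.6,-.175,.08,.1,.065,.09); print("case",*rect(P[m]))
m=sel(p,P,.6,-.175,.1,.13,.035,.043)&red(p); print("nb",*rect(P[m]))
cv2.imwrite("pics/s6.png",p)
```

```text
tumbler (array([0.4346, 0.0073]), array([0.065, 0.065]), -0.004, 0.0916, 1517) ((0.4348434507846832, 0.0072362045757472515), 0.03292008116841316)
tumbler (array([0.4346, 0.0073]), array([0.065, 0.065]), -0.004, 0.0918, 1319) ((0.4348434507846832, 0.0072362045757472515), 0.03292008116841316)
now [0.4344 0.0065 0.2064] yaw -0.002 tilt 0.0004
(0.4345, 0.0075, 0.035, 0) -> [ 0.    -0.001  0.171] rz -0.1
case [ 0.5957 -0.1782] [0.054 0.139] 0.15 0.076 1465
nb [ 0.5715 -0.1785] [0.01  0.107] 0.134 0.0398 224
```

View pics/w6.png

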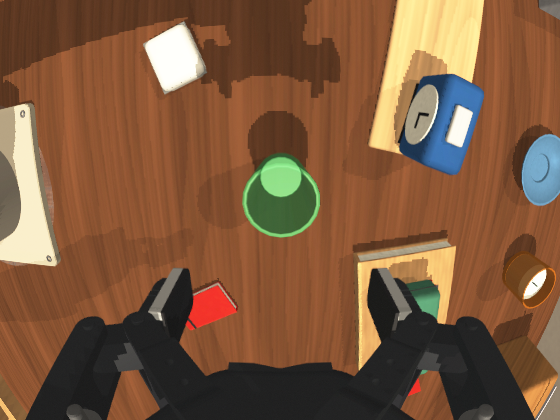

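View pics/s6.png

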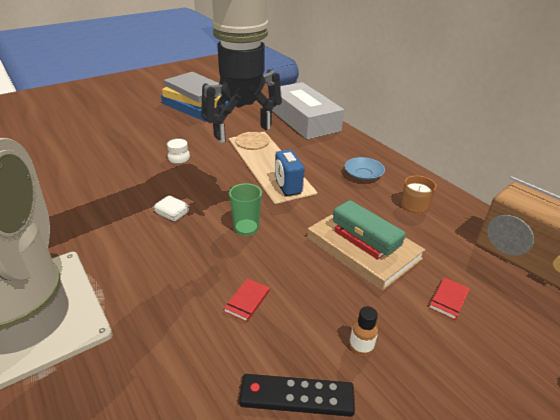

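Emit:
servo_tool([
  [1, 0, -0.001, 0.05, 0, 0, 0],
  [1, 0, -0.001, 0.1, 0, 0, 0],
  [1, 0, -0.001, 0.14, 0, 0, 0],
  [1, 0, -0.001, 0.165, 0, 0, 0],
  [1, 0, -0.001, 0.171, 0, 0, 0],
  [1, 0, -0.001, 0.171, 0, 0, 0],
  [0.5, 0, -0.001, 0.171, 0, 0, 0],
  [0.5, 0, -0.001, 0.171, 0, 0, 0],
  [0.5, 0, -0.001, 0.171, 0, 0, 0],
  [0.5, 0, -0.001, 0.171, 0, 0, 0],
  [0.5, 0, -0.001, 0.15, 0, 0, 0],
  [0.5, 0, -0.001, 0.11, 0, 0, 0],
  [0.5, 0, -0.001, 0.06, 0, 0, 0],
  [0.5, 0, -0.001, 0.03, 0, 0, 0],
  [0.5, 0, -0.001, 0.03, 0, 0, 0],
])

```text
clock: 15.25
position: [0.4351, 0.0088, 0.1784]
ee_rot: [1.0, -0.0, 0.002, -0.002]
ft_force: [-0.1, 0.1, -3.4]
grip_width: 0.74
```

Run:
```python
from h import *
p,P=wrist("w7")
go((.6335,.309,.176,-.186))
m=sel(p,P,.6335,.309,.07,.07,.0115,.02);print("coaster",*rect(P[m]))
m=sel(p,P,.59,.077,.05,.08,.085,.1);print("clock",*rect(P[m]))
m=sel(p,P,.434,.007,.06,.06,.2,.26);print("tumbler",*rect(P[m]))
```

```text
now [0.4341 0.0087 0.1768] yaw -0.0 tilt 0.003
(0.6335, 0.309, 0.176, -0.186) -> [ 0.199 -0.3    0.002] rz 10.6
coaster [0. 0.] [0. 0.] 0.0 nan 0
clock [0.5911 0.0769] [0.04  0.085] -0.277 0.0865 3266
tumbler [0.434 0.01 ] [0.062 0.12 ] -1.571 0.2339 29262
  return np.nanmean(a, axis, out=out, keepdims=keepdims)
```

Emit:
servo_tool([
  [0.5, 0.015, -0.023, 0.002, 0, 0, 0],
  [0.5, 0.04, -0.06, 0.002, 0, 0, 2],
  [0.5, 0.068, -0.102, 0.002, 0, 0, 4],
  [0.5, 0.096, -0.144, 0.002, 0, 0, 6],
  [0.5, 0.124, -0.186, 0.002, 0, 0, 8],
  [0.5, 0.15, -0.226, 0.002, 0, 0, 10.6],
  [0.5, 0.174, -0.262, 0.002, 0, 0, 10.6],
  [0.5, 0.19, -0.287, 0.002, 0, 0, 10.6],
  [0.5, 0.199, -0.3, 0.01, 0, 0, 10.6],
  [0.5, 0.199, -0.3, 0.03, 0, 0, 10.6],
  [0.5, 0.199, -0.3, 0.05, 0, 0, 10.6],
  [0.5, 0.199, -0.3, 0.05, 0, 0, 10.6],
])

```text
clock: 16.8
position: [0.6315, 0.3068, 0.1237]
ee_rot: [0.996, -0.093, -0.002, 0.001]
ft_force: [0.6, -0.0, -2.4]
grip_width: 0.741
```

Run:
```python
from h import *
p,P=wrist("w8")
go((.6335,.309,.05,-.186))
for n in(0,1):
  m=sel(p,P,.6335,.309,.055,.06,.0115,.02);print("coaster",*rect(P[m]),cv2.minEnclosingCircle(P[m][:,:2].astype(np.float32)))
  if n==0:
    m=sel(p,P,.6335,.309,.06,.06,.165,.2);print("tumbler",*rect(P[m]))
    p,d=eyes.camera("scene");np.savez("scene0.npz",p=p,d=d);p,P=fixed("scene");cv2.imwrite("pics/sc8.png",p)
a=cv2.imread("pics/w8.png");b=p
cv2.imwrite("pics/b8.png",np.vstack([cv2.resize(a,(400,300)),cv2.resize(b[200:410,160:440],(400,300))]))
```

```text
now [0.6323 0.3073 0.1254] yaw -0.187 tilt 0.0018
(0.6335, 0.309, 0.05, -0.186) -> [ 0.001 -0.002  0.075] rz -0.0
coaster [0.6388 0.3209] [0.076 0.093] 1.315 0.0143 7010 ((0.6367648243904114, 0.31266313791275024), 0.04701555147767067)
tumbler [0.6335 0.311 ] [0.056 0.125] 1.388 0.1817 17459
coaster [0.6332 0.3059] [0.101 0.111] -0.113 0.0152 2180 ((0.6381426453590393, 0.31300222873687744), 0.06523830443620682)
```

View pics/b8.png

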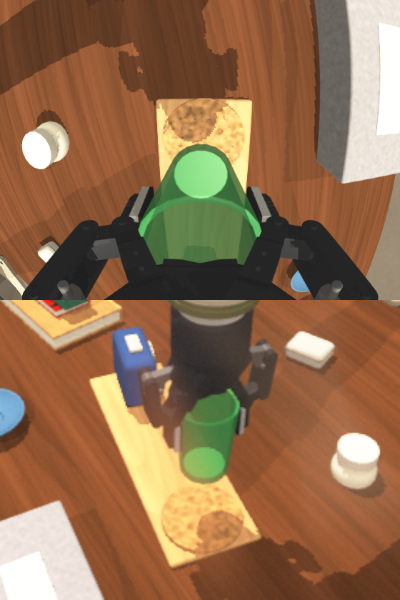

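Emit:
servo_tool([
  [0.5, 0.003, -0.005, 0.02, 0, 0, 0],
  [0.5, 0.003, -0.005, 0.045, 0, 0, 0],
  [0.5, 0.003, -0.005, 0.063, 0, 0, 0],
  [0.5, 0.003, -0.005, 0.071, 0, 0, 0],
  [0.5, 0.003, -0.005, 0.0745, 0, 0, 0],
  [0.5, 0.003, -0.005, 0.0745, 0, 0, 0],
  [0.5, 0.003, -0.005, 0.0745, 0, 0, 0],
])

```text
clock: 17.77
position: [0.6373, 0.3128, 0.0526]
ee_rot: [0.996, -0.093, 0.0, -0.0]
ft_force: [0.4, -0.8, -1.8]
grip_width: 0.744
```

Emit:
servo_tool([
  [0.5, 0, 0, 0.001, 0, 0, 0],
  [0.5, 0, 0, 0.002, 0, 0, 0],
  [0.5, 0, 0, 0.002, 0, 0, 0],
])

```text
clock: 18.15
position: [0.6374, 0.313, 0.0509]
ee_rot: [0.996, -0.093, 0.001, -0.001]
ft_force: [-1.8, -0.2, 4.7]
grip_width: 0.748
```

Contact. Release slowly and rise.

Emit:
servo_tool([
  [0.85, 0, 0, 0.001, 0, 0, 0],
  [1, 0, 0, 0.001, 0, 0, 0],
  [1, 0, 0, 0, 0, 0, 0],
  [1, 0, 0, 0, 0, 0, 0],
  [1, 0, 0, -0.03, 0, 0, 0],
  [1, 0, 0, -0.08, 0, 0, 0],
  [1, 0, 0, -0.13, 0, 0, 0],
  [1, 0, 0, -0.17, 0, 0, 0],
  [1, 0, 0, -0.17, 0, 0, 0],
])

```text
clock: 19.27
position: [0.6385, 0.3128, 0.2238]
ee_rot: [0.996, -0.093, 0.002, -0.002]
ft_force: [0.0, 0.1, -0.9]
grip_width: 0.998
```

Run:
```python
from h import *
p,P=wrist("w9")
m=sel(p,P,.636,.312,.05,.05,.095,.12);Q=P[m];print("tumbler",*rect(Q),cv2.minEnclosingCircle(Q[:,:2].astype(np.float32)))
m=sel(p,P,.636,.312,.052,.06,.0115,.02);print("coaster",*rect(P[m]),cv2.minEnclosingCircle(P[m][:,:2].astype(np.float32)))
m=sel(p,P,.61,.19,.12,.2,.0045,.011)
h=cv2.cvtColor(p,cv2.COLOR_BGR2HSV)[...,2]; m&=h>140; print("board",*rect(P[m]))
m=sel(p,P,.59,.077,.05,.08,.085,.1);print("clock",*rect(P[m]))
go((.4355,-.345,.2,-.186))
```

```text
tumbler [0.6376 0.3121] [0.065 0.065] -0.904 0.1056 1516 ((0.6377720832824707, 0.3119056820869446), 0.033054418861866)
coaster [0.6388 0.3239] [0.07  0.093] 1.388 0.0147 2869 ((0.636544942855835, 0.31268543004989624), 0.04701753705739975)
board [0.6142 0.1946] [0.111 0.33 ] -0.187 0.0083 11230
clock [0.6002 0.1079] [0.022 0.037] 1.348 0.0862 294
now [0.6376 0.3127 0.2213] yaw -0.186 tilt 0.0027
(0.4355, -0.345, 0.2, -0.186) -> [-0.077  0.684  0.02 ] rz 0.0
```

View pics/w9.png

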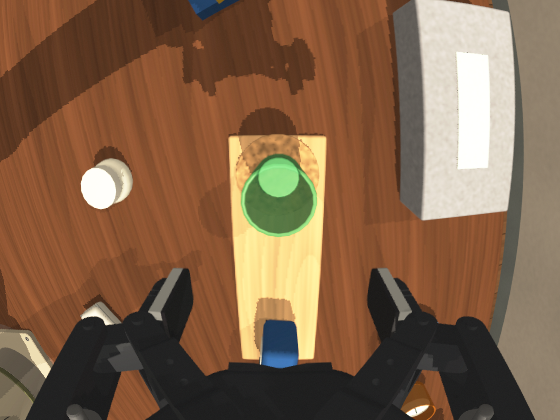

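Emit:
servo_tool([
  [1, -0.077, 0.684, 0.01, 0, 0, 0],
  [1, -0.077, 0.684, 0.01, 0, 0, 0],
  [1, -0.077, 0.684, 0.01, 0, 0, 0],
  [1, -0.077, 0.684, 0.01, 0, 0, 0],
  [1, -0.077, 0.684, 0.01, 0, 0, 0],
  [1, -0.077, 0.684, 0.01, 0, 0, 0],
  [1, -0.077, 0.684, 0.01, 0, 0, 0],
  [1, -0.077, 0.684, 0.01, 0, 0, 0],
  [1, -0.077, 0.684, 0.01, 0, 0, 0],
  [1, -0.077, 0.684, 0.01, 0, 0, 0],
  [1, -0.077, 0.684, 0.01, 0, 0, 0],
  [1, -0.077, 0.684, 0.02, 0, 0, 0],
  [1, -0.077, 0.684, 0.02, 0, 0, 0],
  [1, -0.077, 0.684, 0.02, 0, 0, 0],
])

```text
clock: 21.08
position: [0.4358, -0.3438, 0.1994]
ee_rot: [0.996, -0.091, -0.0, -0.0]
ft_force: [0.0, 0.4, 0.6]
grip_width: 0.998
```

Run:
```python
from h import *
p,P=wrist("w10")
m=sel(p,P,.4355,-.345,.03,.03,.078,.095);Q=P[m];print("cap",*rect(Q),cv2.minEnclosingCircle(Q[:,:2].astype(np.float32)))
c=rect(Q)[0]
go((*c,.013,-.186))
```

```text
cap [ 0.4367 -0.3457] [0.026 0.026] 0.709 0.0822 750 ((0.43693339824676514, -0.345834881067276), 0.013524393551051617)
now [ 0.4359 -0.3438  0.1997] yaw -0.183 tilt 0.0007
(np.float64(0.4367), np.float64(-0.3457), 0.013, -0.186) -> [0.001 0.002 0.187] rz 0.2
```

View pics/w10.png

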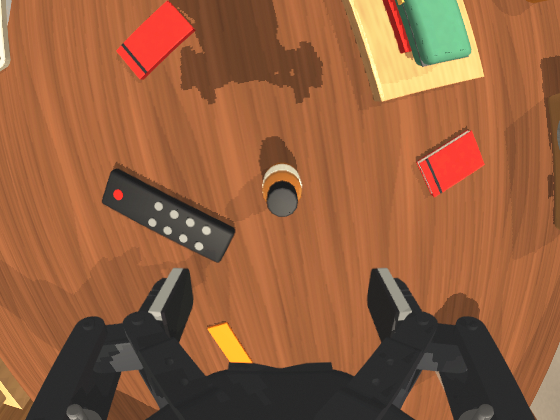

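Emit:
servo_tool([
  [1, 0.001, 0.002, 0.05, 0, 0, 0],
  [1, 0.001, 0.002, 0.1, 0, 0, 0],
  [1, 0.001, 0.002, 0.145, 0, 0, 0],
  [1, 0.001, 0.002, 0.173, 0, 0, 0],
  [1, 0.001, 0.002, 0.184, 0, 0, 0],
  [1, 0.001, 0.002, 0.185, 0, 0, 0],
  [0.3, 0.001, 0.002, 0.185, 0, 0, 0],
  [0.3, 0.001, 0.002, 0.185, 0, 0, 0],
  [0.3, 0.001, 0.002, 0.185, 0, 0, 0],
  [0.3, 0.001, 0.002, 0.185, 0, 0, 0],
  [0.3, 0.001, 0.002, 0.185, 0, 0, 0],
], grip_force=25)

```text
clock: 22.5
position: [0.436, -0.3477, 0.0156]
ee_rot: [0.996, -0.093, 0.001, -0.0]
ft_force: [-0.8, 1.3, 6.9]
grip_width: 0.436
```

Emit:
servo_tool([
  [0.3, 0, 0, -0.015, 0, 0, 0],
  [0.3, 0, 0, -0.05, 0, 0, 0],
  [0.3, 0, 0, -0.1, 0, 0, 0],
  [0.3, 0, 0, -0.15, 0, 0, 0],
  [0.3, 0, 0, -0.17, 0, 0, 0],
  [0.3, 0, 0, -0.17, 0, 0, 0],
])

```text
clock: 23.25
position: [0.436, -0.3478, 0.1859]
ee_rot: [0.996, -0.093, 0.001, 0.0]
ft_force: [-0.3, 0.2, -2.5]
grip_width: 0.435
```

Run:
```python
from h import *
p,P=wrist("w11")
go((.6142,.1946,.18,-.187))
```

```text
now [ 0.4355 -0.3472  0.1845] yaw -0.185 tilt 0.0007
(0.6142, 0.1946, 0.18, -0.187) -> [ 0.076 -0.565  0.005] rz 0.1
```

View pics/w11.png

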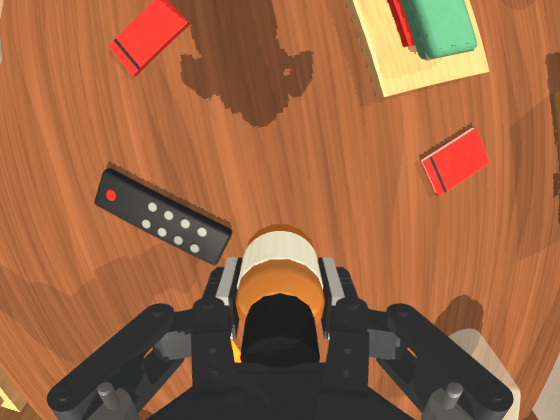

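Emit:
servo_tool([
  [0.3, 0.003, -0.02, 0, 0, 0, 0],
  [0.3, 0.008, -0.06, 0, 0, 0, 0],
  [0.3, 0.015, -0.11, 0, 0, 0, 0],
  [0.3, 0.022, -0.16, 0, 0, 0, 0],
  [0.3, 0.028, -0.21, 0, 0, 0, 0],
  [0.3, 0.035, -0.26, 0, 0, 0, 0],
  [0.3, 0.042, -0.31, 0, 0, 0, 0],
  [0.3, 0.048, -0.36, 0, 0, 0, 0],
  [0.3, 0.055, -0.41, 0, 0, 0, 0],
  [0.3, 0.062, -0.46, 0, 0, 0, 0],
  [0.3, 0.068, -0.51, 0, 0, 0, 0],
  [0.3, 0.073, -0.545, 0, 0, 0, 0],
  [0.3, 0.076, -0.564, 0, 0, 0, 0],
  [0.3, 0.076, -0.564, 0.03, 0, 0, 0],
  [0.3, 0.076, -0.564, 0.07, 0, 0, 0],
  [0.3, 0.076, -0.564, 0.1, 0, 0, 0],
  [0.3, 0.076, -0.564, 0.1, 0, 0, 0],
])

```text
clock: 25.42
position: [0.6126, 0.1911, 0.0821]
ee_rot: [0.996, -0.094, -0.002, 0.001]
ft_force: [-0.3, 0.9, -1.0]
grip_width: 0.436
```

Run:
```python
from h import *
go((.6142,.194,.0245,-.187))
```

```text
now [0.6126 0.1911 0.0821] yaw -0.187 tilt 0.0054
(0.6142, 0.194, 0.0245, -0.187) -> [ 0.001 -0.003  0.058] rz -0.0
```

Emit:
servo_tool([
  [0.3, 0, -0.001, 0.02, 0, 0, 0],
  [0.3, 0, -0.001, 0.042, 0, 0, 0],
  [0.3, 0, -0.001, 0.054, 0, 0, 0],
  [0.3, 0, -0.001, 0.058, 0, 0, 0],
  [0.3, 0, -0.001, 0.058, 0, 0, 0],
  [0.3, 0, -0.001, 0.058, 0, 0, 0],
])

```text
clock: 26.18
position: [0.615, 0.1938, 0.0275]
ee_rot: [0.996, -0.093, 0.0, -0.0]
ft_force: [-0.1, 0.0, -1.7]
grip_width: 0.435
```

Emit:
servo_tool([
  [0.3, 0, 0, 0.001, 0, 0, 0],
  [0.3, 0, 0, 0.002, 0, 0, 0],
  [0.3, 0, 0, 0.003, 0, 0, 0],
  [0.3, 0, 0, 0.003, 0, 0, 0],
])

```text
clock: 26.68
position: [0.6145, 0.1937, 0.0237]
ee_rot: [0.996, -0.093, -0.0, -0.0]
ft_force: [0.3, 0.1, -0.2]
grip_width: 0.436
```

Emit:
servo_tool([
  [0.55, 0, 0, 0.001, 0, 0, 0],
  [0.8, 0, 0, 0.001, 0, 0, 0],
  [1, 0, 0, 0, 0, 0, 0],
  [1, 0, 0, 0, 0, 0, 0],
  [1, 0, 0, 0, 0, 0, 0],
  [1, 0, 0, -0.03, 0, 0, 0],
  [1, 0, 0, -0.08, 0, 0, 0],
  [1, 0, 0, -0.13, 0, 0, 0],
  [1, 0, 0, -0.19, 0, 0, 0],
  [1, 0, 0, -0.21, 0, 0, 0],
  [1, -0.06, 0.05, -0.21, 0, 0, 0],
  [1, -0.06, 0.05, -0.21, 0, 0, 0],
  [1, -0.06, 0.05, -0.21, 0, 0, 0],
])

```text
clock: 28.3
position: [0.5455, 0.1556, 0.2336]
ee_rot: [0.996, -0.093, -0.001, -0.001]
ft_force: [0.5, 1.0, 0.8]
grip_width: 0.997
```

Run:
```python
from h import *
p,P=wrist("w12")
m=sel(p,P,.614,.195,.03,.03,.083,.1);Q=P[m];print("cap",*rect(Q),cv2.minEnclosingCircle(Q[:,:2].astype(np.float32)))
m=sel(p,P,.636,.312,.05,.05,.095,.12);print("tumbler",*rect(P[m]))
m=sel(p,P,.59,.077,.05,.08,.085,.1);print("clock",*rect(P[m]))
p,d=eyes.camera("side");np.savez("side0.npz",p=p,d=d);cv2.imwrite("pics/s12.png",p);p,P=fixed("side")
m=sel(p,P,.6,-.175,.08,.1,.065,.09); print("case",*rect(P[m]))
m=sel(p,P,.6,-.175,.1,.13,.02,.034); print("book",*rect(P[m]))
m=sel(p,P,.6,-.175,.1,.13,.035,.043)&red(p); print("nb",*rect(P[m]))
m=sel(p,P,.435,.34,.05,.05,.035,.055);print("jar",*rect(P[m]))
a=cv2.imread("pics/w12.png");cv2.imwrite("pics/b12.png",np.vstack([cv2.resize(a,(400,300)),cv2.resize(p,(400,300))]))
```

```text
cap [0.6146 0.1952] [0.025 0.026] 0.968 0.0901 671 ((0.61445152759552, 0.19552470743656158), 0.013594589196145535)
tumbler [0.6362 0.2974] [0.037 0.066] 1.503 0.1057 742
clock [0.5915 0.0775] [0.04  0.084] -0.273 0.0865 2300
case [ 0.5965 -0.1786] [0.054 0.14 ] 0.135 0.0761 1460
book [ 0.5989 -0.1753] [0.133 0.194] 0.141 0.0266 2407
nb [ 0.5709 -0.1789] [0.01  0.105] 0.142 0.04 219
jar [0.4315 0.3445] [0.047 0.049] -0.581 0.045 216
```

View pics/b12.png

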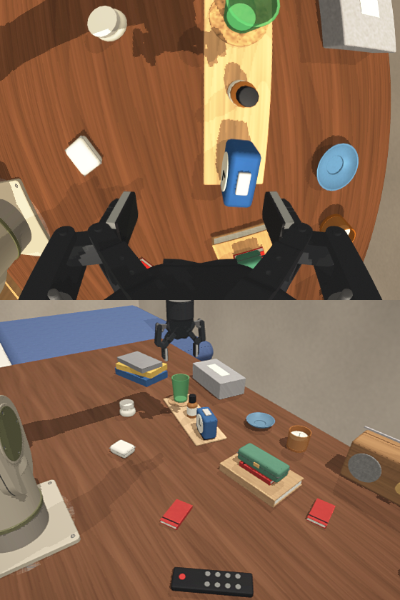

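```bash
python3 -c "
from workcell import ticket
print(ticket.hand_in())"
```

```text
the job is handed in; nothing more can be done
None
```

The bedside is set out and the job is handed in at about 28 s of the 109 s allowed. By my last checks everything is within tolerance; the hand-in itself gives no verdict.

- **Notebook:** the red one of 64 x 108 mm lies on the book within about 2 mm of its middle and 0.02 rad of its direction. That was measured before the case covered it. Afterwards only its edge showed, and its direction still agreed with the book's.
- **Case:** it lies on the notebook, flat (top at 76 mm), about 4 mm from the book's middle and within 0.01 rad of parallel.
- **Tumbler:** it stands upright, about 1 mm from the coaster's centre. It was partly out of view in the last wrist picture, so that figure is from just after it was released.
- **Drops bottle:** it stands upright on the board, about 1 mm from the board's centre.
- **Clock and jar:** the clock shows within about 1 mm of where it stood earlier, and the jar within about 1 mm.

The arm was clear of everything at hand-in. The readings that disagreed:

- The networks' positions from the scene and side cameras differed by 15–60 mm. I used the depth points, which agreed to within about 6 mm for the things I compared, and then the wrist camera up close.
- The scene camera's outlines of the big notebook and of the coaster and board came out wrong. I used the side and wrist views for those.

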